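# Load a battery case up the ramp to the stop

## Task

Slide the flat grey battery case up the little ramp, over the lip and down onto the deck of the wooden dock, then ease it on until it bears squarely against the aluminium stop plate, and leave it there. The stop plate is only lightly clamped and already set where it belongs, so press the case against it gently and do not shift it. Push the case, do not lift it, and leave the other things on the bench alone.

Things in the scene. Friction and masses are not known exactly. Their poses are not given: they have to be found in the camera images.
- dock: Fixed wooden loading dock. Origin on the bench (z = 0) under the deck-side edge of the lip, midway between the cheeks; x = loading direction (up the ramp, to the stop), z up. The two cheeks are 30 mm high, 12 thick, from x = -110 to 185 mm, inner faces at y = +-64; from x = -110 back to -155 they flare out to y = +-85, a funnel mouth.
- ramp_foot (a point): Middle of the ramp's lower edge, level with the bench, at dock x = -110 mm. The plywood ramp rises from here to 18 mm high at dock x = -6. As the case crosses the head of the ramp it tips forward and its tail lifts by some 15 mm; a finger pushed dead level can bind on the tail and should rise with it. Axes as the dock.
- lip (a point): Middle of the top edge of the aluminium lip at the head of the ramp: at dock x = 0, 18 mm above the bench (the lip spans x = -6 to 0). Behind it is the flat plywood deck, 12 mm above the bench (6 below the lip), from x = 0 to 185. Axes as the dock.
- stop_range (a point): Deck point (dock x = 130, y = 0, 12 mm high) in the middle of the stop's setting range. The stop is an aluminium angle plate, 104 mm wide, top 47 above the bench, two black nuts behind. Its face, square to dock x, stands anywhere from x = 115 to 145: set anew each time and NOT measured here, to be felt. Friction holds it up to about 15 N along x; beyond that it slides.
- pack_center (a point): Centre of the loose battery case: closed flat grey box 90 mm long (x) x 120 wide (y) x 55 high, 0.45 to 0.75 kg, black ribs on top, two brass contacts at its front (+x), which goes first. Starts flat on the bench before the mouth, only roughly in line. Too big to grip. Friction coefficient about 0.5 to 0.7: slides on the level at 2 to 6 N, on the ramp at up to 9 N. z up.
- pack_front (a point): Middle of the case's front face (the +x face), 45 mm ahead of its centre and 27.5 mm above its underside; axes as the case.
- tape: Bystander: white ring (roll of tape) lying flat, 90 mm outside, 20 high, loose. Origin at the centre of its underside.
- driver: Bystander: screwdriver 170 mm long lying along its x axis, about 30 high, loose.
- offcut: Bystander: wooden offcut 90 (x) x 38 (y) x 30 high, loose. Origin at the centre of its underside.
Mind the look-alikes: they are no part of the job. Of the things that look like the part that bears pack_center, the middle-sized one is meant.

How it is judged:
On the way:
1. the case lies flat on the deck, its tail past the lip, and bears on the stop plate with more than 1 N (contact force between pack and stop_c0 above 1 N and x of pack_center in the frame of dock above 0.047 m and angle between pack_center's own z axis and vertical below 0.04 rad and height (world z) of pack_center below 0.043 m), for 0.1 s.
At the end, for the whole second after the job is handed in: The case lies flat and still on the deck behind the lip (tilt under 0.04 rad), within 3.5 mm of the stop plate's face and within 0.05 rad of square to the dock, untouched; the stop plate is within 3 mm of where it was set (x of stop_c0 in the frame of pack_front below 0.0055 m and angle between the x axis of pack_center and the x axis of dock, either way round below 0.05 rad and angle between pack_center's own z axis and vertical below 0.04 rad and height (world z) of pack_center below 0.043 m and x of pack_center in the frame of dock above 0.047 m and distance of stop_c0 from where it was at the start of the episode below 0.003 m and linear speed of pack below 0.005 m/s and contact force between pack and the fingers below 0.1 N).
It fails at once if the stop plate is shifted by more than 3 mm (distance of stop_c0 from where it was at the start of the episode above 0.003 m).
It fails at once if the robot itself presses on the stop plate with more than 3 N (contact force between the arm and stop_c0 above 3 N).
It fails at once if the case is lifted (its centre more than 85 mm above the bench) (height (world z) of pack_center above 0.085 m).
It fails at once if the case is tipped by more than 0.5 rad (angle between pack_center's own z axis and vertical above 0.5 rad).
It fails at once if the tape, the screwdriver or the offcut is pushed more than 20 mm (distance of any of tape, driver, offcut from where it was at the start of the episode above 0.02 m).
It also fails if it takes over 72 s, if anything falls off the work surface, if the arm or the gripper's body presses on something with over 40 N, if the wrist force passes 120 N, or if a joint passes its speed limit or range.

## Robot

A 7-joint arm with a two-finger parallel gripper is mounted at the origin on the work surface. World frame = base frame: x ahead of the robot, y to its left, z up, the work surface at z = 0. Lengths are in m, angles in rad, forces in N, time in s.
With the tool pointing down it reaches from about 0.425 to 0.925 m from the base axis. Payload 6.8 kg.
Tool frame: the origin (TCP) lies on the front face of the gripper's body, between the roots of the fingers; the fingertips stand 73 mm ahead of it and the grasp point (between the pads) lies 54 mm ahead of it (tcp_to_tips is the distance from the TCP to the fingertips, in m); z points along the fingers, x is the direction in which the jaws open and shut, and the axes are right-handed (so a half turn about z gives the same grasp; the last joint's range is limited). The gripper opens to 85 mm and grips with 20 to 120 N. Pads are 22 mm wide; open, the fingers measure 114 mm over their backs; the gripper's body (76 mm by 85 mm) begins 54 mm behind the grasp point. The pads swing forward as they close: fully open they stand 13 mm farther back than shut.
Start: joints at [-1.386, 0.477, 0.022, 1.555, -0.011, 1.109, -0.083], TCP at [0.195, 0.646, 0.304] pointing down, gripper open.
Joint ranges: [-2.96, 2.96], [-0.34, 2.1], [-1.41, 1.46], [0.24, 2.44], [-1.37, 4.51], [0.17, 1.92], [-2.96, 2.96]. Speed limits (rad/s): [2.39, 2.39, 3.14, 3.14, 3.14, 3.14, 3.14].

## Interface

Orientations are given as a unit quaternion [w, x, y, z].
In Python, from station import get_obs, read_camera, hand_in, look_for, silhouettes, tcp_to_tips gives the robot as it stands. The module is installed in compiled form; this text tells all that it offers.
- The arm moves only by the tool apply_moves, never from a script. Its argument "moves" is a list of rows, each a list of 3 entries, a list of its own where there are three numbers: the shift along the tool's x, y, z in units of 25 mm (1.0 is 25 mm), then the turn, a rotation vector about the tool's x, y, z in units of 10 degrees (1.0 is 10 degrees), then the gripper's target within -1 to 1 (fully open at 1, half-way at 0, shut at -1). In form: [[[dx, dy, dz], [rx, ry, rz], jaw], ...]. A call has 1 to 20 rows; each row is the pose to reach, as a shift and turn from the pose commanded when the call began, along the tool's axes at that moment; what a row does not reach only later rows make up. A row lasts 1/8 s, in which the tool goes at most 62.5 mm and 10.7 degrees, less where a joint would pass 70% of its speed; a pose out of reach is approached as far as the arm can. A call with a gripper value outside its range is refused whole. The fingers move at their own pace and stop on an object; "force" is the grip in N (left out, the last holds). Time passes only in rows, so rows that repeat a pose let the fingers close. It gives the time, the measured TCP pose, the force and the opening at its end, in the units of the state.
- get_obs(): the state, without advancing time (a new reading comes with each control period).
- read_camera(name): name is "scene" or "top"; returns a dict with "color" (480x640x3 uint8, red, green, blue), "mtx" (3x3 intrinsics, pixels), "eye" and "rotation" of the camera in the world. Camera axes: x right, y up, looking along -z (the intrinsics and any distortion apply to the point x, -y, -z); pixel columns grow to the right and rows downward; lengths in m; the calibration is good to about 2 mm. A picture is of the moment at which its call begins. There is no depth.
- hand_in(): hands the job in, once; it reports no verdict.
Trained networks look in the newest picture that a camera, given by its name, has taken for a name from the list of things; names that differ only in an ending like _2 or _b are one class to them, and where a whole thing is asked for, a point or a joint stands for the part that bears it (a point fixed in the world has none). Each returns a list of dicts, best first, with "conf" (0 to 1); they miss things now and then, are a little off and sometimes report something else, mostly with a low value. They report only what shows in the picture. A call takes as long as a camera call. They do not tell look-alikes from the thing itself.
- look_for(camera, query): "pixel" ([row, column] in pixels, amid what is visible of it).
- silhouettes(camera, query): "mask" (480x640 bool, what is visible of it) and "pixel" ([row, column] in pixels, amid what is visible of it).
The state is a dict: "t": time; "q": joint angles; "joint_vel": joint speeds; "joint_torque": joint torques, N m; "eef_pos": TCP position; "tool_rot": TCP orientation; "contact_force": force on the tool from outside, world axes, zero at the start; "torque": the same for the moment, N m; "gripper_width": opening from 0.0 (shut) to 1.0 (fully open).
Only numpy, scipy, OpenCV 4.12 (cv2) and the standard library are available. Lean on these libraries where they do the work, as an engineer would, in place of code of your own. Each camera call takes 0.05 s, during which the arm holds its last target.

## Working session

There is one attempt and no reset: what is moved stays moved. The work goes in short steps, Python scripts to look and compute and a tool call to move; the robot and the scene stay as the last step left them, time stands still between calls to the robot, and variables do not carry over. Pictures are saved under pics/ and viewed, and the job is handed in when it is done.

Besides the shell and the picture viewer there is one more tool, called as a command line: name --argument value ..., lists and objects as JSON in quotes. apply_moves: Moves the arm, as the interface text tells. Its arguments: {"type":"object","properties":{"moves":{"type":"array"},"force":{"type":"number"}},"required":["moves"]}

```bash
mkdir -p pics
python3 - <<'E'
from station import *
import cv2
for n in ("scene","top"):
    c=read_camera(n); cv2.imwrite(f"pics/{n}0.png",c["color"][:,:,::-1]); print(n,c["mtx"].tolist(),c["eye"],c["rotation"])
    print({k:v for k,v in c.items() if k not in("color","mtx","eye","rotation")})
    for q in("dock","pack_center","tape","driver","offcut","ramp_foot","lip","stop_range"):
        print(q,[(r["pixel"],round(r["conf"],2)) for r in look_for(n,q)])
print(get_obs(),tcp_to_tips)
E
```

```text
scene [[533.1989405570239, 0.0, 323.37004908965054], [0.0, 533.1989405570239, 240.98749420837706], [0.0, 0.0, 1.0]] [ 1.14524231 -0.14564843  0.73545856] [0.70879596 0.25960953 0.21590569 0.6193512 ]
{}
dock [([226.3, 402.2], 0.87)]
pack_center [([291.8, 132.8], 0.78), ([248.3, 247.5], 0.77), ([163.8, 213.0], 0.55)]
tape [([306.1, 331.3], 0.74)]
driver [([296.3, 462.3], 0.84), ([169.9, 399.5], 0.58)]
offcut [([169.6, 398.9], 0.84)]
ramp_foot [([222.5, 403.2], 0.83), ([169.0, 400.1], 0.54)]
lip [([224.9, 404.5], 0.87)]
stop_range [([225.3, 405.3], 0.71)]
top [[452.59176507150585, 0.0, 324.94233692504923], [0.0, 452.59176507150585, 247.85303247346508], [0.0, 0.0, 1.0]] [ 0.48761626 -0.03923067  0.92338868] [-0.69988301 -0.02227649  0.04605934  0.71242267]
{}
dock [([271.0, 236.0], 0.97)]
pack_center [([355.0, 416.9], 0.83), ([219.2, 472.2], 0.68), ([250.8, 378.5], 0.66), ([264.6, 234.4], 0.62)]
tape []
driver [([190.5, 209.1], 0.81), ([338.0, 227.9], 0.45)]
offcut [([338.5, 227.7], 0.59)]
ramp_foot [([269.8, 234.9], 0.6)]
lip [([265.2, 235.3], 0.87)]
stop_range [([265.6, 234.5], 0.7), ([251.3, 379.9], 0.43)]
{'t': 0.9, 'q': array([-1.38608983,  0.4769107 ,  0.02239189,  1.55538732, -0.01152647,
        1.10929602, -0.08307756]), 'joint_vel': array([-5.78437516e-04, -9.84475745e-06,  1.87722915e-03,  5.66128809e-04,
       -1.31996124e-03,  1.13411774e-04, -7.63750093e-04]), 'joint_torque': array([ 1.24233447e-03, -5.96319258e+01,  1.60728492e+00, -2.81551123e+01,
        1.25284062e-02,  1.50233936e-03, -4.26608244e-05]), 'eef_pos': array([0.19482177, 0.64629408, 0.30397303]), 'tool_rot': array([-5.82230656e-05,  8.02696511e-01,  5.96387715e-01,  3.34105609e-05]), 'contact_force': array([-0.22098369, -0.05216198, -0.05067719]), 'torque': array([-0.02456956,  0.01105435, -0.01448206]), 'gripper_width': 1.0022532932040902} 0.0726
```

View pics/scene0.png

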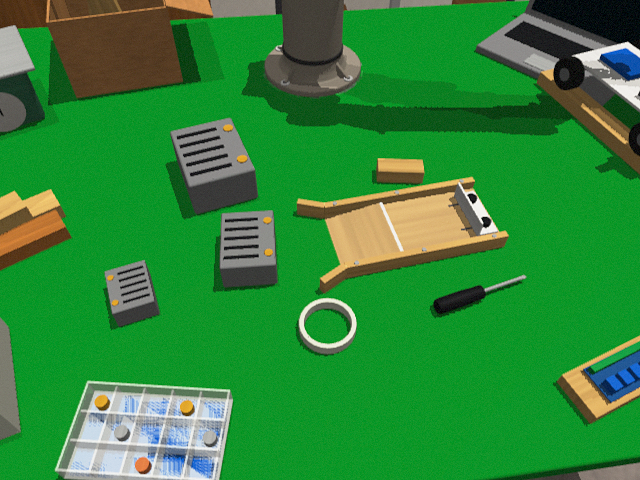

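View pics/top0.png

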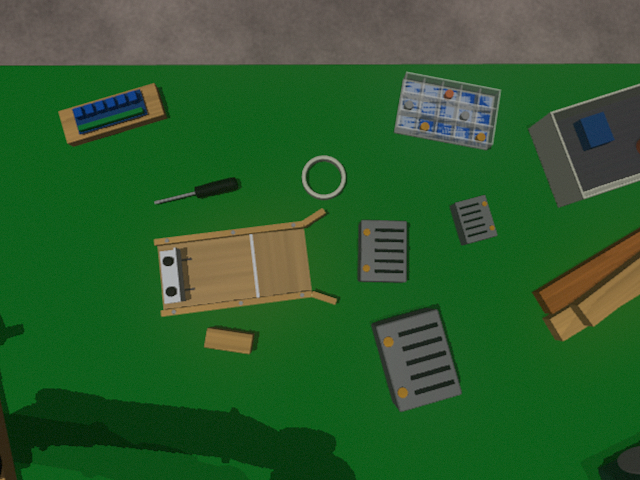

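The middle-sized case (top ≈[251,384]) stands in front of the dock mouth; the dock loads to the image's left. I'll zoom to pick points.

Run:
```python
import cv2
a=cv2.imread("pics/top0.png"); b=cv2.imread("pics/scene0.png")
cv2.imwrite("pics/ztop.png",cv2.resize(a[200:325,145:345],None,fx=4,fy=4,interpolation=cv2.INTER_CUBIC))
cv2.imwrite("pics/ztop2.png",cv2.resize(a[205:295,340:430],None,fx=6,fy=6,interpolation=cv2.INTER_CUBIC))
cv2.imwrite("pics/zsc.png",cv2.resize(b[165:300,210:410],None,fx=4,fy=4,interpolation=cv2.INTER_CUBIC))
cv2.imwrite("pics/zsc2.png",cv2.resize(b[165:300,320:520],None,fx=4,fy=4,interpolation=cv2.INTER_CUBIC))
```

```text
(no output)
```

View pics/ztop.png

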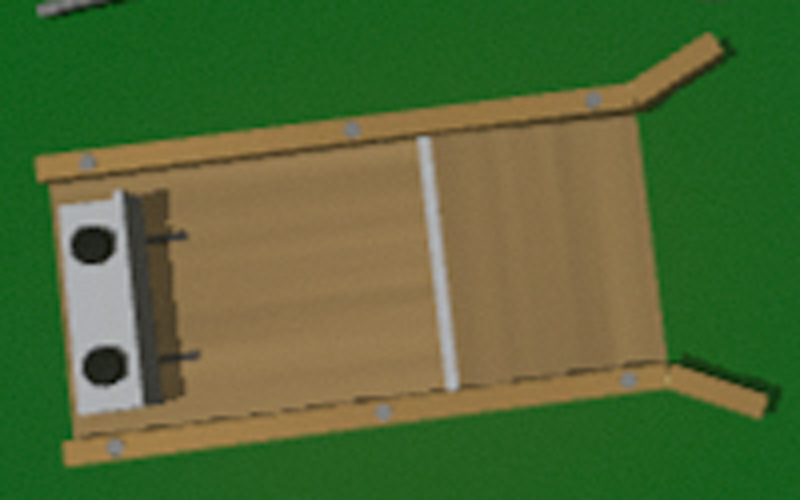

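View pics/ztop2.png

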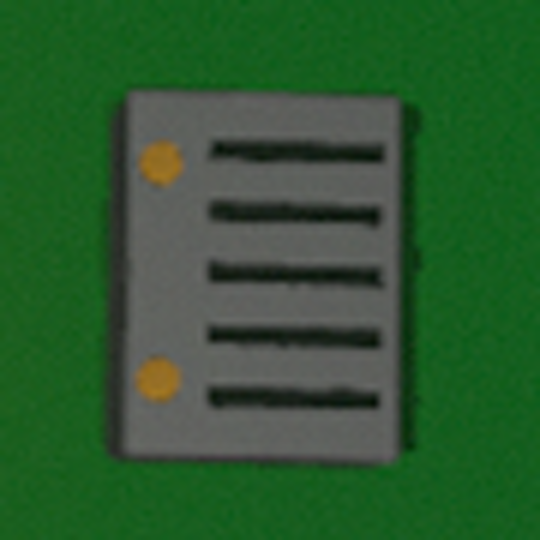

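View pics/zsc.png

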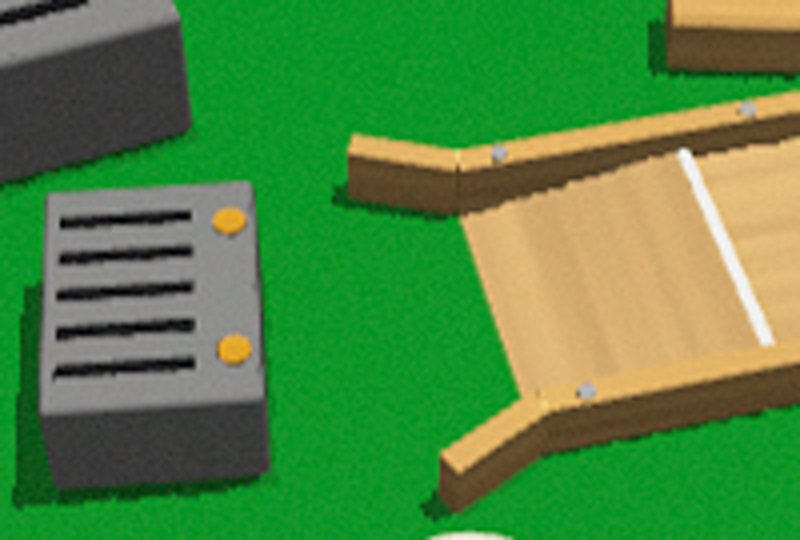

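View pics/zsc2.png

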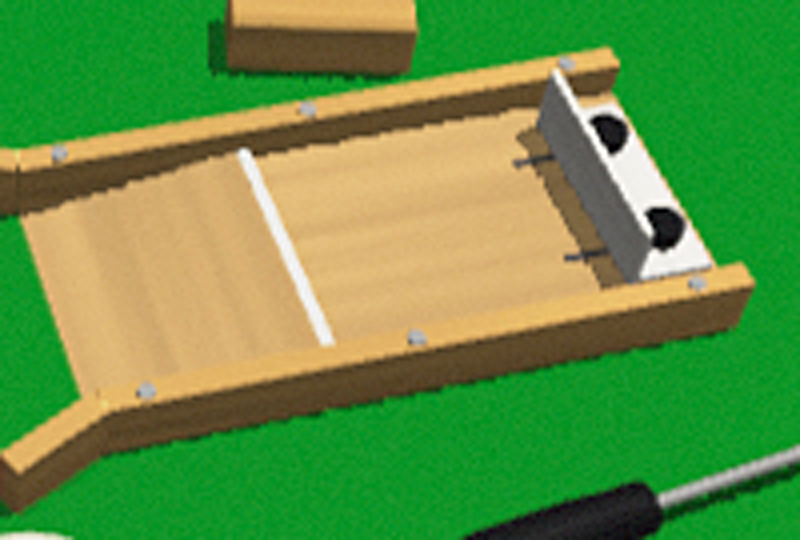

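```bash
cat > geo.py <<'E'
import numpy as np
from scipy.optimize import least_squares
from scipy.spatial.transform import Rotation as R
CAM={}
CAM["scene"]=(533.19894,(323.37005,240.98749),np.array([1.14524231,-0.14564843,0.73545856]),R.from_quat([0.25960953,0.21590569,0.6193512,0.70879596]).as_matrix())
CAM["top"]=(452.591765,(324.942337,247.853032),np.array([0.48761626,-0.03923067,0.92338868]),R.from_quat([-0.02227649,0.04605934,0.71242267,-0.69988301]).as_matrix())
def proj(n,p):
    f,c,e,M=CAM[n]; q=(np.atleast_2d(p)-e)@M
    return np.c_[c[0]+f*q[:,0]/-q[:,2], c[1]-f*q[:,1]/-q[:,2]]   # col,row
def ray(n,col,row,z):
    f,c,e,M=CAM[n]; d=M@np.array([(col-c[0])/f,-(row-c[1])/f,-1]); return e+d*(z-e[2])/d[2]
def fit(obs,x0,free=("x","y","yaw")):
    # obs: (cam,[col,row],[x,y,z])
    def place(v,p): 
        c,s=np.cos(v[2]),np.sin(v[2]); return np.array([v[0]+c*p[0]-s*p[1],v[1]+s*p[0]+c*p[1],p[2]])
    def r(v): return np.concatenate([proj(n,place(v,np.array(p)))[0]-px for n,px,p in obs])
    s=least_squares(r,x0,x_scale=[.01,.01,.1],loss="soft_l1"); return s.x,r(s.x).reshape(-1,2)
E
cat > f1.py <<'E'
from geo import *
def zt(x,y): return np.array([145+(x+.5)/4-.5,200+(y+.5)/4-.5])
def zp(x,y): return np.array([340+(x+.5)/6-.5,205+(y+.5)/6-.5])
def zs(x,y): return np.array([210+(x+.5)/4-.5,165+(y+.5)/4-.5])
def zs2(x,y): return zs(x,y)+[110,0]
m=1e-3
D=[("top",zt(65,467),(185,76,30)),("top",zt(63,441),(185,64,30)),("top",zt(36,157),(185,-76,30)),("top",zt(40,183),(185,-64,30)),
("top",zt(668,362),(-110,64,30)),("top",zt(637,110),(-110,-64,30)),("top",zt(665,360),(-110,64,0)),
("scene",zs2(612,48),(185,76,30)),("scene",zs2(618,66),(185,64,30)),("scene",zs2(753,282),(185,-64,30)),("scene",zs2(738,266),(185,-76,30)),
("scene",zs(460,172),(-110,64,30)),("scene",zs(463,215),(-110,64,0)),("scene",zs2(250,150),(0,64,18))]
# near cheek: outer is toward camera
D[9]=("scene",zs2(753,282),(185,-76,30)); D[10]=("scene",zs2(738,266),(185,-64,30))
D=[(a,b,np.array(c)*m) for a,b,c in D]
g=ray("top",*zt(435,265),.018)
a=ray("top",*zt(640,240),0);yaw=np.arctan2(*(g-a)[1::-1])
v,r=fit(D,[g[0],g[1],yaw]); print("dock",v,"\n",np.c_[r].round(1).tolist())
P=[]
for n,f,cs in(("top",zp,[(127,92),(125,458),(402,98),(397,462)]),("scene",zs,[(265,400),(250,182),(40,413),(47,195)])):
    for c,l in zip(cs,[(45,-60,55),(45,60,55),(-45,-60,55),(-45,60,55)]): P.append((n,f(*c),np.array(l)*m))
pv,r=fit(P,[*ray("top",384,251,.055)[:2],yaw]); print("pack",pv,r.round(1).tolist())
c,s=np.cos(v[2]),np.sin(v[2]); Rd=np.array([[c,s],[-s,c]])
print("pack in dock",Rd@(pv[:2]-v[:2])*1e3,pv[2]-v[2])
for n,px in(("top",zt(125,192)),("top",zt(145,405)),("scene",zs2(555,72)),("scene",zs2(640,278))):
    print("stop",n,Rd@(ray(n,*px,.047)[:2]-v[:2])*1e3)
for n,px in(("top",(324,177)),("scene",(327,325))): print("tape",Rd@(ray(n,*px,.01)[:2]-v[:2])*1e3,ray(n,*px,.01))
E
python3 f1.py
```

```text
dock [0.54353914 0.07470456 1.6794274 ] 
 [[-0.4, -0.9], [-0.4, -0.6], [-0.4, -0.9], [-0.8, -1.4], [-0.4, -0.4], [-0.7, -1.5], [0.3, 0.2], [-1.2, -0.6], [-0.1, -0.9], [-0.1, -0.1], [0.5, -1.2], [-0.8, -1.1], [-1.8, -0.7], [-1.1, -1.2]]
pack [ 0.56632206 -0.18167186  1.53278201] [[-0.6, -1.5], [-0.9, -0.7], [-0.5, -1.4], [0.3, -0.4], [-0.2, -1.3], [0.4, -1.8], [-1.0, -0.5], [-1.2, -1.7]]
pack in dock [-257.33526177    5.1470798 ] -0.14664538479894884
stop top [138.38006163 -49.21657626]
stop top [138.84042945  53.44383255]
stop scene [142.65472096  49.54686986]
stop scene [127.70449565 -75.01834786]
tape [-165.00892318 -162.13551996] [ 0.7226088  -0.07175337  0.01      ]
tape [-162.66255681 -164.05043356] [ 0.72425804 -0.06921323  0.01      ]
```

```bash
cat > mv.py <<'E'
import numpy as np
from scipy.spatial.transform import Rotation as R
DV=np.array([0.5435,0.0747,1.6794])
def target(tip,L,tau=20,yaw=0):
    th=DV[2]; dx=np.array([np.cos(th),np.sin(th),0]); dy=np.array([-np.sin(th),np.cos(th),0]); up=np.array([0,0,1.])
    p=np.array([DV[0],DV[1],0])+(dx*tip[0]+dy*tip[1]+up*tip[2])/1000
    c,s=np.cos(yaw),np.sin(yaw); ex=c*dx+s*dy; ey=-s*dx+c*dy
    t=np.radians(tau); z=np.sin(t)*ex-np.cos(t)*up; x=-ey; y=np.cross(z,x)
    M=np.c_[x,y,z]; return p-z*L,R.from_matrix(M)
def rel(p0,R0,p,Rt):
    return (R0.inv().apply(p-p0)/.025).round(3).tolist(),((R0.inv()*Rt).as_rotvec(degrees=True)/10).round(3).tolist()
def cur(o): q=o["tool_rot"]; return o["eef_pos"],R.from_quat([q[1],q[2],q[3],q[0]])
def dock_of(o,L):
    p,Rm=cur(o); t=p+Rm.as_matrix()[:,2]*L; th=DV[2]; d=t[:2]-DV[:2]
    return np.r_[np.cos(th)*d[0]+np.sin(th)*d[1],-np.sin(th)*d[0]+np.cos(th)*d[1],t[2]]*[1e3,1e3,1e3]
E
python3 - <<'E'
from mv import *; from station import *
o=get_obs(); p0,R0=cur(o)
for w in [(0.48,0.40,.304),(.58,.1,.304)]: print(R0.inv().apply(np.array(w)-p0)/.025)
p,Rt=target((-380,2,180),.0726); print(p,rel(p0,R0,p,Rt))
E
```

```text
[-6.13984684e+00  1.37652503e+01 -2.57253709e-03]
[-1.64745134e+01  2.10587176e+01 -4.23564333e-03]
[ 0.5853915  -0.32796235  0.24822168] ([-32.802, 26.206, 2.225], [1.765, 1.168, 6.629])
```

apply_moves --moves '[[[-1, 2.2, 0], [0, 0, 0.7], 0.3], [[-2, 4.4, 0], [0, 0, 1.4], 0.3], [[-3, 6.6, 0], [0, 0, 2.1], 0.3], [[-4, 8.9, 0], [0, 0, 2.8], 0.3], [[-5, 11.2, 0], [0, 0, 3.5], 0.3], [[-6.1, 13.4, 0], [0, 0, 4.2], 0.3], [[-7.6, 14.8, 0], [0, 0, 4.8], 0.3], [[-9.2, 16.2, 0], [0, 0, 5.4], 0.3], [[-10.8, 17.4, 0], [0, 0, 6], 0.3], [[-12.4, 18.5, 0], [0, 0, 6.6], 0.3], [[-14, 19.5, 0], [0.3, 0.2, 6.6], 0.3], [[-16, 20.8, 0], [0.6, 0.4, 6.6], 0.3], [[-18, 21.8, 0], [0.9, 0.6, 6.6], 0.3], [[-20, 22.8, 0.2], [1.2, 0.8, 6.6], 0.3], [[-22, 23.6, 0.5], [1.5, 1.0, 6.6], 0.3], [[-24, 24.2, 0.8], [1.765, 1.168, 6.63], 0.3], [[-26, 24.8, 1.2], [1.765, 1.168, 6.63], 0.3], [[-28.2, 25.3, 1.6], [1.765, 1.168, 6.63], 0.3], [[-30.4, 25.8, 2], [1.765, 1.168, 6.63], 0.3], [[-32.4, 26.2, 2.2], [1.765, 1.168, 6.63], 0.3]]' --force 40

```text
t: 3.4
eef_pos: [0.5877, -0.3202, 0.2482]
tool_rot: [-0.173, 0.983, 0.053, -0.01]
contact_force: [0.6, -0.0, -0.5]
gripper_width: 0.649
```

Run:
```python
from mv import *; from station import *
o=get_obs(); p0,R0=cur(o); print(dock_of(o,.0726))
p,Rt=target((-370,4,60),.0726); print(p,rel(p0,R0,p,Rt))
```

```text
[-372.51712943   -1.15259277  179.99506878]
[ 0.58231938 -0.31823805  0.12822168] ([-0.205, 1.547, 4.545], [0.0, 0.002, -0.003])
```

apply_moves --moves '[[[-0.1, 0.7, 2.0], [0, 0, 0], 0.3], [[-0.2, 1.3, 3.8], [0, 0, 0], 0.3], [[-0.2, 1.55, 4.5], [0, 0, 0], 0.3], [[-0.2, 1.55, 4.5], [0, 0, 0], 0.3]]'

```text
t: 3.9
eef_pos: [0.5829, -0.3164, 0.1294]
tool_rot: [-0.174, 0.983, 0.053, -0.01]
contact_force: [0.3, -0.4, 1.2]
gripper_width: 0.648
```

Run:
```python
from mv import *; from geo import *; from station import *
import cv2
o=get_obs(); print(dock_of(o,.0726),o["t"],o["gripper_width"])
p,Rm=cur(o); M=Rm.as_matrix()
for n in("scene","top"):
    im=read_camera(n)["color"][:,:,::-1].copy()
    for L,c in((.0726,(0,0,255)),(.06,(255,0,255))):
        for s in(-1,0,1):
            q=proj(n,p+M[:,2]*L+M[:,0]*s*.0277)[0]; print(n,L,s,q.round(1)); 
    x,y=map(int,proj(n,p+M[:,2]*.06)[0]); x0,y0=max(0,x-70),max(0,y-70)
    z=cv2.resize(im[y0:y0+140,x0:x0+140],None,fx=4,fy=4,interpolation=cv2.INTER_CUBIC)
    for L,c in((.0726,(0,0,255)),(.06,(255,0,255))):
        for s in(-1,0,1):
            q=proj(n,p+M[:,2]*L+M[:,0]*s*.0277)[0]; cv2.circle(z,(int((q[0]-x0)*4),int((q[1]-y0)*4)),3,c,1)
    cv2.imwrite(f"pics/{n}1.png",z)
```

```text
[-368.21872723    3.34578166   61.15243476] 3.9 0.6475787728360165
scene 0.0726 -1 [177.1 234.4]
scene 0.0726 0 [178.4 247.2]
scene 0.0726 1 [179.8 260.4]
scene 0.06 -1 [172.9 230.2]
scene 0.06 0 [174.2 243. ]
scene 0.06 1 [175.6 256.4]
top 0.0726 -1 [442.1 255.5]
top 0.0726 0 [439.9 241.3]
top 0.0726 1 [437.7 227.3]
top 0.06 -1 [446.1 254.7]
top 0.06 0 [443.9 240.4]
top 0.06 1 [441.7 226.1]
```

View pics/scene1.png

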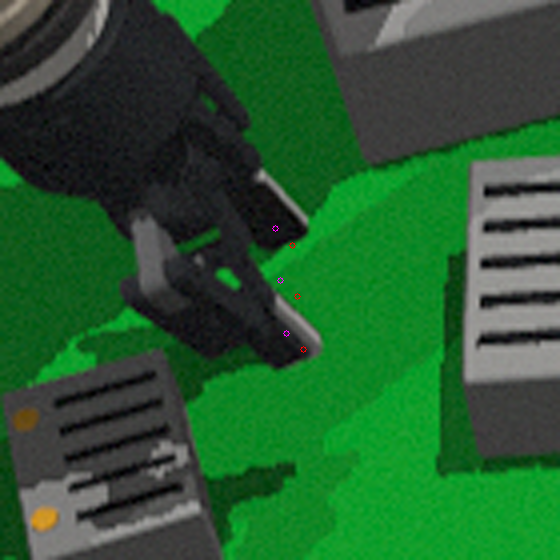

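View pics/top1.png

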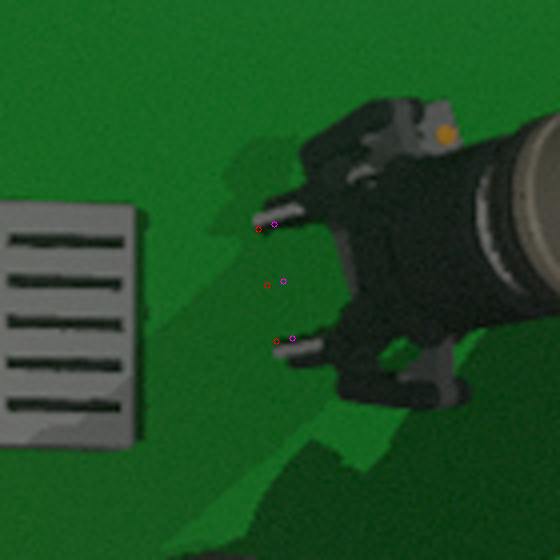

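```bash
cat >> mv.py <<'E'
def plan(wps,tau=20,L=.0726):
    from station import get_obs
    o=get_obs(); p0,R0=cur(o); d=dock_of(o,L); print("now",d.round(1),"t",round(o["t"],2),"F dock",fd(o).round(2),"rot err deg",((R0.inv()*target(d,L,tau)[1]).as_rotvec(degrees=True)).round(2))
    for w in wps:
        p,Rt=target(w,L,tau); s,r=rel(p0,R0,p,Rt); print(w,np.round(s,2).tolist(),np.round(r,2).tolist())
def fd(o):
    f=o["contact_force"]; c,s=np.cos(DV[2]),np.sin(DV[2]); return np.array([c*f[0]+s*f[1],-s*f[0]+c*f[1],f[2]])
E
python3 -c "
from mv import *
plan([(-332,4,60),(-325,4,28),(-300,4,28),(-285,3,28),(-265,1,28),(-245,0,28)])"
```

```text
now [-369.5    2.1   63.5] t 4.0 F dock [-0.35 -1.32  0.35] rot err deg [ 0.11 -0.12  0.05]
(-332, 4, 60) [-0.07, -1.36, 0.64] [0.01, -0.01, 0.0]
(-325, 4, 28) [-0.07, -1.18, 1.94] [0.01, -0.01, 0.0]
(-300, 4, 28) [-0.07, -2.12, 2.28] [0.01, -0.01, 0.0]
(-285, 3, 28) [-0.03, -2.69, 2.48] [0.01, -0.01, 0.0]
(-265, 1, 28) [0.05, -3.44, 2.76] [0.01, -0.01, 0.0]
(-245, 0, 28) [0.09, -4.19, 3.03] [0.01, -0.01, 0.0]
```

apply_moves --moves '[[[-0.05, -0.7, 0.35], [0, 0, 0], 0.3], [[-0.07, -1.36, 0.64], [0, 0, 0], 0.3], [[-0.07, -1.27, 1.3], [0, 0, 0], 0.3], [[-0.07, -1.18, 1.9], [0, 0, 0], 0.3], [[-0.07, -1.18, 1.9], [0, 0, 0], 0.3], [[-0.07, -1.18, 1.9], [0, 0, 0], 0.3]]'

```text
t: 4.75
eef_pos: [0.5763, -0.274, 0.0951]
tool_rot: [-0.173, 0.983, 0.053, -0.01]
contact_force: [0.9, -0.0, 0.9]
gripper_width: 0.651
```

```bash
python3 -c "
from mv import *
plan([(-325,4,28),(-300,4,28),(-285,3,28),(-265,1,28),(-245,0,28),(-225,0,28)])
from station import *
import cv2
cv2.imwrite('pics/t2.png',cv2.resize(read_camera('top')['color'][170:330,300:500,::-1],None,fx=4,fy=4))
o=get_obs();print(dock_of(o,.0726),fd(o))
"
```

```text
now [-325.4    5.2   26.9] t 4.75 F dock [-0.11 -0.91  0.86] rot err deg [ 0.03  0.01 -0.07]
(-325, 4, 28) [0.05, -0.03, -0.04] [0.0, 0.0, -0.01]
(-300, 4, 28) [0.05, -0.97, 0.31] [0.0, 0.0, -0.01]
(-285, 3, 28) [0.08, -1.53, 0.51] [0.0, 0.0, -0.01]
(-265, 1, 28) [0.16, -2.29, 0.78] [0.0, 0.0, -0.01]
(-245, 0, 28) [0.2, -3.04, 1.06] [0.0, 0.0, -0.01]
(-225, 0, 28) [0.2, -3.79, 1.33] [0.0, 0.0, -0.01]
[-325.56934039    5.02501698   27.18265942] [ 0.4335337  -0.53617491 -0.41690281]
```

View pics/t2.png

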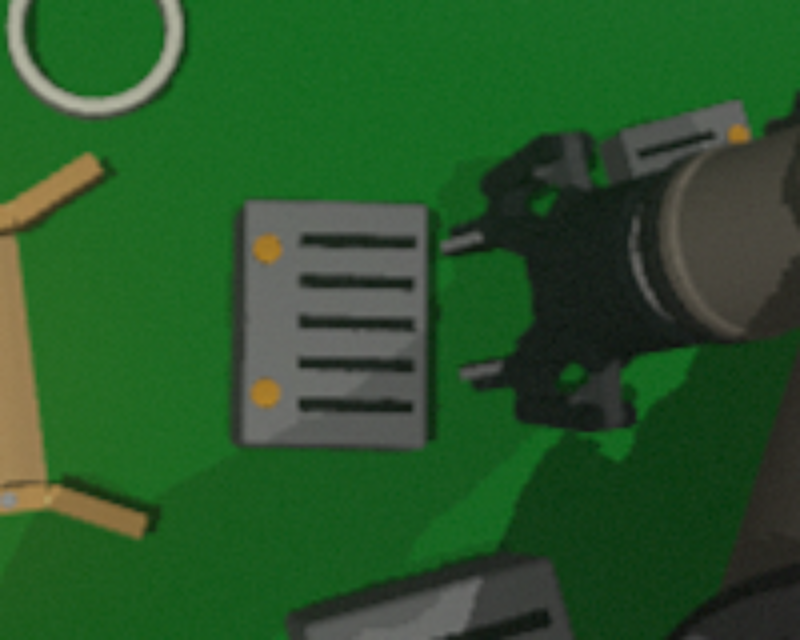

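apply_moves --moves '[[[0.05, -0.3, 0.1], [0, 0, 0], 0.3], [[0.05, -0.6, 0.2], [0, 0, 0], 0.3], [[0.05, -0.97, 0.3], [0, 0, 0], 0.3], [[0.06, -1.25, 0.4], [0, 0, 0], 0.3], [[0.08, -1.53, 0.5], [0, 0, 0], 0.3], [[0.1, -1.78, 0.6], [0, 0, 0], 0.3], [[0.13, -2.03, 0.7], [0, 0, 0], 0.3], [[0.16, -2.29, 0.78], [0, 0, 0], 0.3], [[0.18, -2.54, 0.87], [0, 0, 0], 0.3], [[0.2, -2.79, 0.96], [0, 0, 0], 0.3], [[0.2, -3.04, 1.05], [0, 0, 0], 0.3], [[0.2, -3.04, 1.05], [0, 0, 0], 0.3]]'

```text
t: 6.3
eef_pos: [0.5726, -0.1913, 0.0965]
tool_rot: [-0.174, 0.983, 0.054, -0.01]
contact_force: [-0.5, -0.0, -0.3]
gripper_width: 0.65
```

```bash
python3 -c "
from mv import *
plan([(-245,0,28),(-225,0,28),(-205,0,28),(-165,0,28)])
from station import *
import cv2
cv2.imwrite('pics/t3.png',cv2.resize(read_camera('top')['color'][170:330,270:470,::-1],None,fx=4,fy=4))
"
```

```text
now [-2.427e+02 -1.000e-01  2.840e+01] t 6.3 F dock [ 0.02  0.55 -0.31] rot err deg [-0.09  0.05  0.04]
(-245, 0, 28) [-0.0, 0.09, -0.02] [-0.01, 0.0, 0.0]
(-225, 0, 28) [-0.0, -0.66, 0.26] [-0.01, 0.0, 0.0]
(-205, 0, 28) [-0.0, -1.42, 0.53] [-0.01, 0.0, 0.0]
(-165, 0, 28) [-0.0, -2.92, 1.08] [-0.01, 0.0, 0.0]
```

View pics/t3.png

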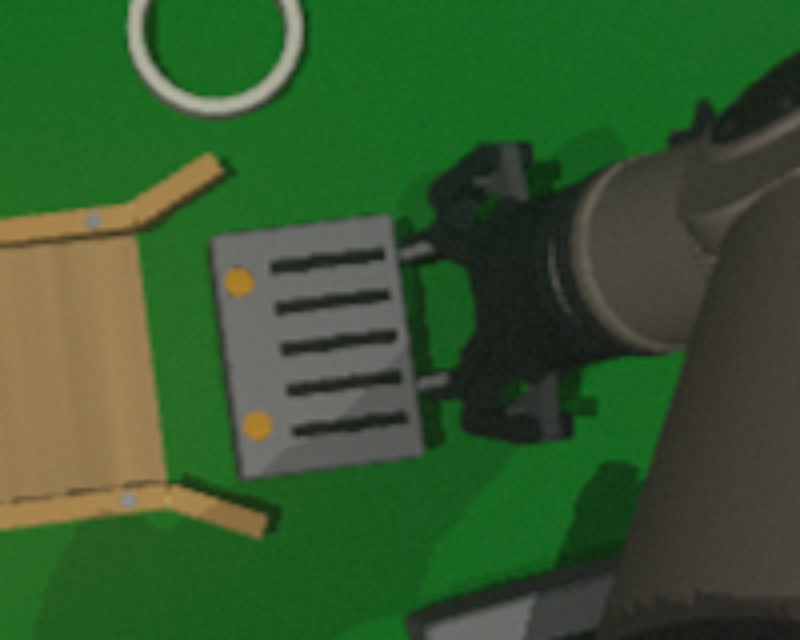

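Run:
```python
from geo import *
z=lambda x,y:np.array([270+(x+.5)/4-.5,170+(y+.5)/4-.5])
P=[("top",z(*c),np.array(l)*1e-3) for c,l in zip([(210,240),(240,480),(392,215),(425,457)],[(45,-60,55),(45,60,55),(-45,-60,55),(-45,60,55)])]
v,r=fit(P,[.56,-.1,1.68]);d=np.array([0.5435,0.0747]);t=1.6794
c,s=np.cos(t),np.sin(t);print(v,np.array([[c,s],[-s,c]])@(v[:2]-d)*1e3,v[2]-t,r.round(1).tolist())
```

```text
[ 0.55434745 -0.11508508  1.67786374] [-189.84270441    9.78732583] -0.0015362631886988165 [[-0.3, -1.0], [0.0, 0.7], [0.1, -0.4], [0.2, 0.5]]
```

apply_moves --moves '[[[0.02, -0.1, 0.05], [0, 0, 0], 0.3], [[0.09, -0.3, 0.12], [0, 0, 0], 0.3], [[0.16, -0.5, 0.19], [0, 0, 0], 0.3], [[0.23, -0.7, 0.27], [0, 0, 0], 0.3], [[0.3, -0.9, 0.34], [0, 0, 0], 0.3], [[0.36, -1.1, 0.41], [0, 0, 0], 0.3], [[0.36, -1.1, 0.41], [0, 0, 0], 0.3]]'

```text
t: 7.22
eef_pos: [0.5787, -0.1614, 0.0964]
tool_rot: [-0.174, 0.983, 0.054, -0.01]
contact_force: [0.1, -0.2, -0.2]
gripper_width: 0.651
```

```bash
python3 -c "
from mv import *
plan([(-205,-6,28),(-185,-6,30)])
from station import *
import cv2
cv2.imwrite('pics/t4.png',cv2.resize(read_camera('top')['color'][170:330,250:450,::-1],None,fx=4,fy=4))
cv2.imwrite('pics/s4.png',cv2.resize(read_camera('scene')['color'][150:310,190:390,::-1],None,fx=4,fy=4))
"
```

```text
now [-213.6   -9.4   28.2] t 7.22 F dock [-0.22 -0.09 -0.19] rot err deg [-0.06  0.02  0.05]
(-205, -6, 28) [-0.14, -0.32, 0.12] [-0.01, 0.0, 0.0]
(-185, -6, 30) [-0.13, -1.1, 0.32] [-0.01, 0.0, 0.0]
```

View pics/t4.png

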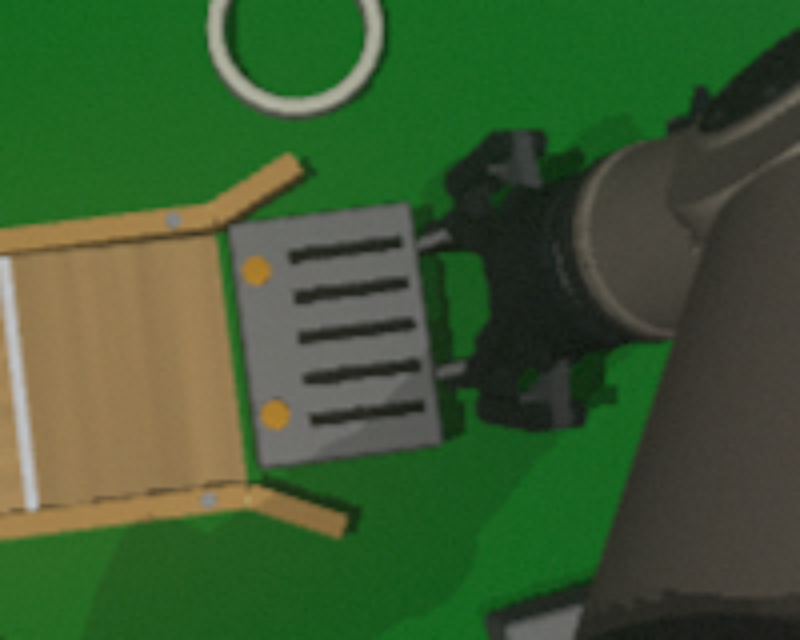

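View pics/s4.png

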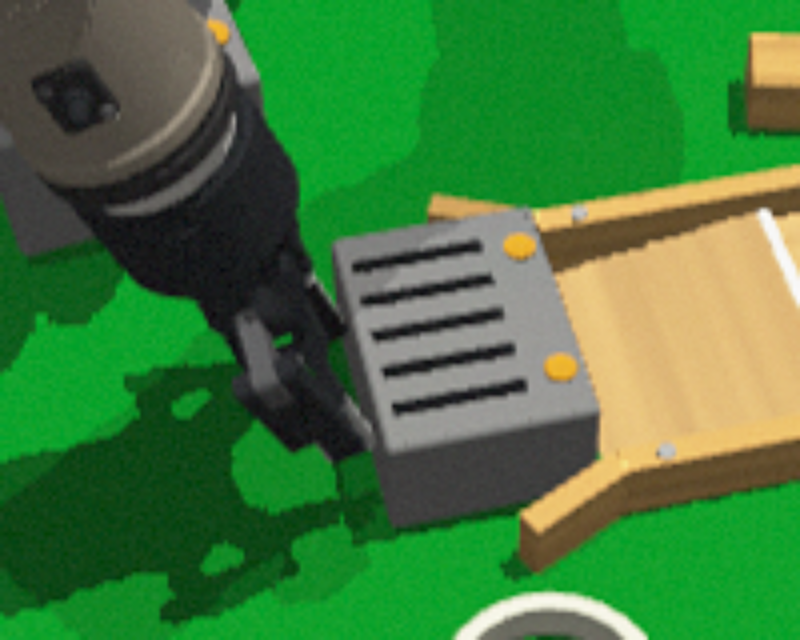

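```bash
cat > pk.py <<'E'
from geo import *
def pk(x0,y0,cs,f=4,cam="top"):
    z=lambda x,y:np.array([x0+(x+.5)/f-.5,y0+(y+.5)/f-.5])
    P=[(cam,z(*c),np.array(l)*1e-3) for c,l in zip(cs,[(45,-60,55),(45,60,55),(-45,-60,55),(-45,60,55)])]
    v,r=fit(P,[.56,-.1,1.68]);d=np.array([0.5435,0.0747]);t=1.6794
    c,s=np.cos(t),np.sin(t);print(cam,np.array([[c,s],[-s,c]])@(v[:2]-d)*1e3,v[2]-t,r.round(1).tolist())
E
python3 - <<'E'
from pk import *
pk(250,170,[(230,227),(260,467),(410,203),(441,443)])
pk(190,150,[(597,415),(527,210),(385,452),(337,242)],cam="scene")
E
```

```text
top [-1.61247890e+02 -1.18045609e-01] 0.0005647140631197534 [[-0.7, -1.0], [-0.4, 0.7], [0.3, -0.6], [0.9, 0.7]]
scene [-161.12156563   -5.28825953] -0.009685424733687942 [[0.9, 0.1], [1.0, -0.9], [-0.6, 0.9], [-1.9, -0.5]]
```

apply_moves --moves '[[[-0.03, -0.27, 0.1], [0, 0, 0], 0.3], [[-0.06, -0.54, 0.2], [0, 0, 0], 0.3], [[-0.09, -0.8, 0.3], [0, 0, 0], 0.3], [[-0.1, -1.07, 0.39], [0, 0, 0], 0.3], [[-0.1, -1.34, 0.49], [0, 0, 0], 0.3], [[-0.1, -1.6, 0.58], [0, 0, 0], 0.3]]'

```text
t: 8.07
eef_pos: [0.5712, -0.12, 0.0964]
tool_rot: [-0.173, 0.983, 0.053, -0.01]
contact_force: [0.0, -2.9, -0.3]
gripper_width: 0.649
```

```bash
python3 -c "
from mv import *
plan([(-165,-8,28),(-140,-8,28),(-115,-8,28)])
from station import *
import cv2
cv2.imwrite('pics/t5.png',cv2.resize(read_camera('top')['color'][170:330,220:420,::-1],None,fx=4,fy=4))
o=get_obs();print(fd(o),dock_of(o,.0726))
"
```

```text
now [-171.7   -6.4   28.2] t 8.07 F dock [-2.89  0.27 -0.32] rot err deg [-0.    0.02 -0.01]
(-165, -8, 28) [0.06, -0.25, 0.1] [-0.0, 0.0, -0.0]
(-140, -8, 28) [0.06, -1.19, 0.44] [-0.0, 0.0, -0.0]
(-115, -8, 28) [0.06, -2.13, 0.78] [-0.0, 0.0, -0.0]
[-1.14401375 -1.31124398  0.27695206] [-170.28167364   -6.42331348   28.1384861 ]
```

View pics/t5.png

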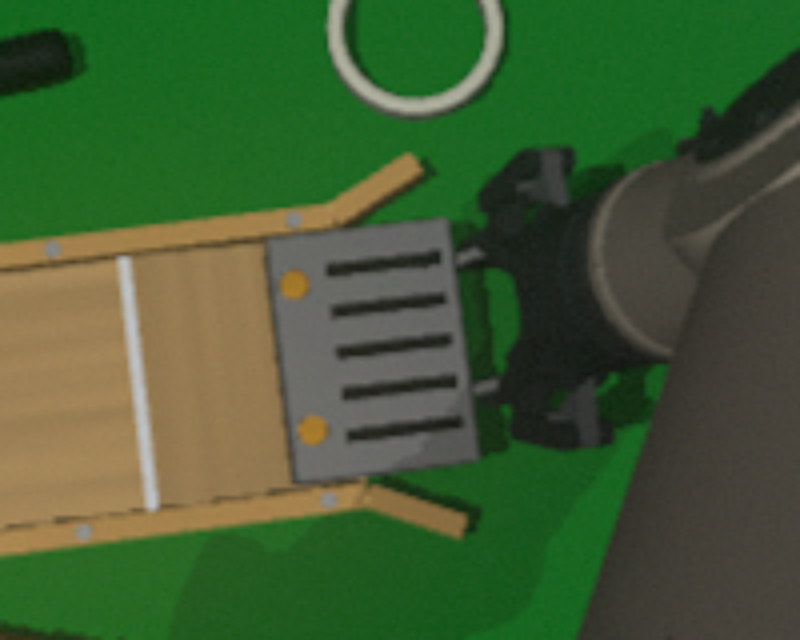

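Entered between the cheeks, square, and tip force is only ~3 N. Continuing up the ramp.

apply_moves --moves '[[[0.02, -0.2, 0.07], [0, 0, 0], 0.3], [[0.02, -0.45, 0.16], [0, 0, 0], 0.3], [[0.02, -0.7, 0.25], [0, 0, 0], 0.3], [[0.02, -0.95, 0.34], [0, 0, 0], 0.3], [[0.02, -1.2, 0.43], [0, 0, 0], 0.3], [[0.02, -1.45, 0.52], [0, 0, 0], 0.3], [[0.02, -1.7, 0.61], [0, 0, 0], 0.3], [[0.02, -1.95, 0.71], [0, 0, 0], 0.3]]'

```text
t: 9.12
eef_pos: [0.5662, -0.0686, 0.0965]
tool_rot: [-0.173, 0.983, 0.053, -0.009]
contact_force: [-0.6, -4.1, 1.0]
gripper_width: 0.654
```

```bash
python3 -c "
from mv import *
plan([(-115,-7,28),(-95,-7,32),(-80,-7,35),(-72,-7,38),(-62,-7,44),(-52,-7,52)])
from station import *
import cv2
cv2.imwrite('pics/s6.png',cv2.resize(read_camera('scene')['color'][130:290,240:440,::-1],None,fx=4,fy=4))
o=get_obs();print(fd(o),dock_of(o,.0726))
"
```

```text
now [-120.1   -7.    28.3] t 9.12 F dock [-3.98  0.99  0.96] rot err deg [ 0.01  0.   -0.01]
(-115, -7, 28) [-0.0, -0.19, 0.08] [0.0, 0.0, -0.0]
(-95, -7, 32) [-0.0, -0.99, 0.2] [0.0, 0.0, -0.0]
(-80, -7, 35) [-0.0, -1.6, 0.29] [0.0, 0.0, -0.0]
(-72, -7, 38) [-0.0, -1.94, 0.29] [0.0, 0.0, -0.0]
(-62, -7, 44) [-0.0, -2.4, 0.2] [0.0, 0.0, -0.0]
(-52, -7, 52) [-0.0, -2.88, 0.04] [0.0, 0.0, -0.0]
[-2.45203137  0.7629916  -0.46880848] [-119.12502835   -7.18070404   28.39293218]
```

View pics/s6.png

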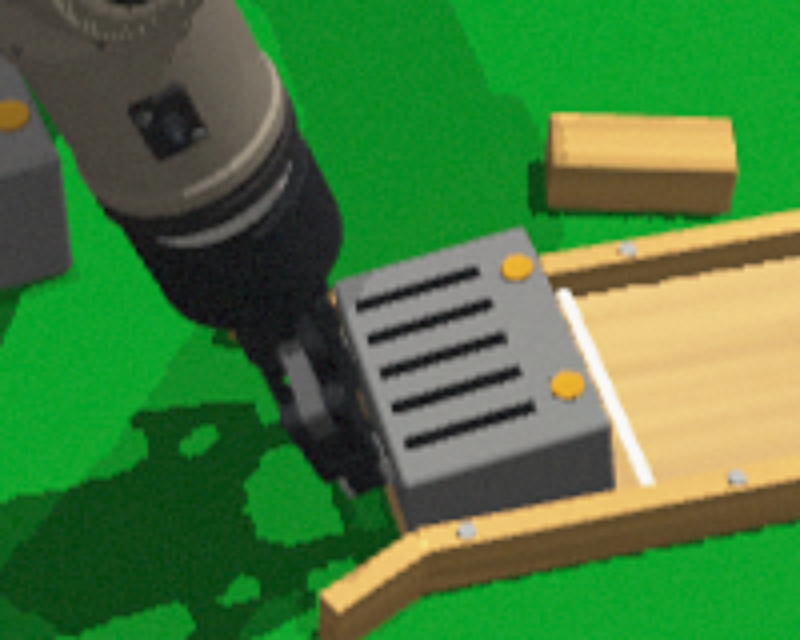

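apply_moves --moves '[[[0, -0.2, 0.07], [0, 0, 0], 0.3], [[0, -0.4, 0.1], [0, 0, 0], 0.3], [[0, -0.6, 0.13], [0, 0, 0], 0.3], [[0, -0.8, 0.16], [0, 0, 0], 0.3], [[0, -1.0, 0.2], [0, 0, 0], 0.3], [[0, -1.2, 0.23], [0, 0, 0], 0.3], [[0, -1.4, 0.26], [0, 0, 0], 0.3], [[0, -1.6, 0.29], [0, 0, 0], 0.3]]'

```text
t: 10.18
eef_pos: [0.5618, -0.0287, 0.1033]
tool_rot: [-0.173, 0.983, 0.053, -0.01]
contact_force: [0.1, -2.8, -0.2]
gripper_width: 0.65
```

```bash
python3 -c "
from mv import *
plan([(-80,-7,35),(-72,-7,38),(-62,-7,44),(-52,-7,52),(-40,-7,52),(-20,-7,49)])
from station import *
import cv2
cv2.imwrite('pics/s7.png',cv2.resize(read_camera('scene')['color'][130:290,260:460,::-1],None,fx=4,fy=4))
o=get_obs();print(fd(o),dock_of(o,.0726))
"
```

```text
now [-79.9  -6.9  35.1] t 10.18 F dock [-2.84  0.2  -0.17] rot err deg [-0.    0.02 -0.01]
(-80, -7, 35) [0.0, 0.0, 0.0] [-0.0, 0.0, -0.0]
(-72, -7, 38) [0.0, -0.34, -0.0] [-0.0, 0.0, -0.0]
(-62, -7, 44) [0.0, -0.8, -0.09] [-0.0, 0.0, -0.0]
(-52, -7, 52) [0.0, -1.28, -0.26] [-0.0, 0.0, -0.0]
(-40, -7, 52) [0.0, -1.73, -0.09] [-0.0, 0.0, -0.0]
(-20, -7, 49) [0.0, -2.44, 0.3] [-0.0, 0.0, -0.0]
[-2.97441263 -0.94138817 -0.05081716] [-78.93375014  -6.98049701  35.22896268]
```

View pics/s7.png

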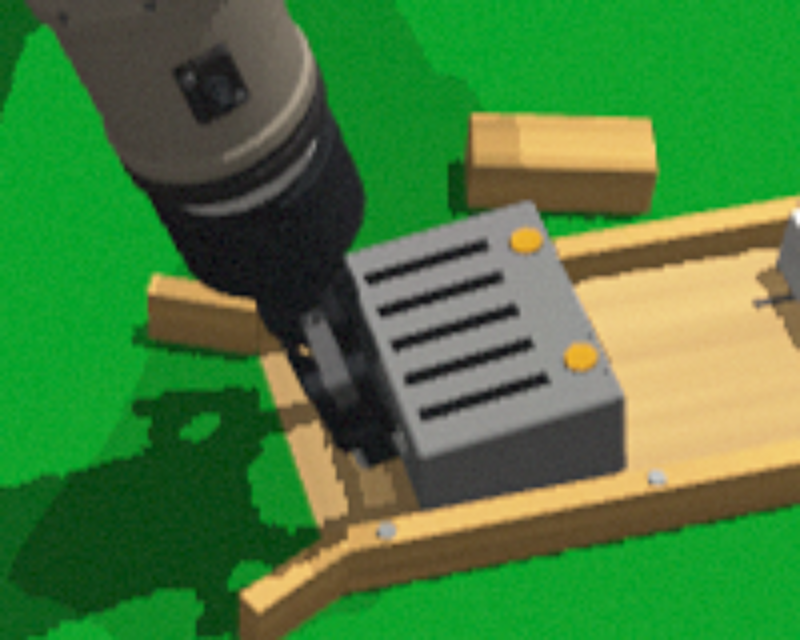

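apply_moves --moves '[[[0, -0.17, 0], [0, 0, 0], 0.3], [[0, -0.34, 0], [0, 0, 0], 0.3], [[0, -0.49, -0.03], [0, 0, 0], 0.3], [[0, -0.64, -0.06], [0, 0, 0], 0.3], [[0, -0.8, -0.09], [0, 0, 0], 0.3], [[0, -0.96, -0.15], [0, 0, 0], 0.3], [[0, -1.12, -0.2], [0, 0, 0], 0.3], [[0, -1.28, -0.26], [0, 0, 0], 0.3], [[0, -1.28, -0.26], [0, 0, 0], 0.3]]'

```text
t: 11.35
eef_pos: [0.5588, -0.0006, 0.1205]
tool_rot: [-0.174, 0.983, 0.054, -0.01]
contact_force: [-0.4, -0.2, 0.8]
gripper_width: 0.647
```

```bash
python3 -c "
from mv import *
plan([(-52,-7,52),(-40,-7,52),(-20,-7,49),(0,-7,44),(20,-7,42)])
from station import *
import cv2
cv2.imwrite('pics/s8.png',cv2.resize(read_camera('scene')['color'][130:290,280:480,::-1],None,fx=4,fy=4))
o=get_obs();print(fd(o),dock_of(o,.0726))
"
```

```text
now [-51.7  -7.1  52.3] t 11.35 F dock [-0.16  0.42  0.79] rot err deg [-0.04  0.02  0.04]
(-52, -7, 52) [-0.0, 0.02, 0.01] [-0.0, 0.0, 0.0]
(-40, -7, 52) [-0.0, -0.44, 0.17] [-0.0, 0.0, 0.0]
(-20, -7, 49) [-0.0, -1.15, 0.56] [-0.0, 0.0, 0.0]
(0, -7, 44) [-0.0, -1.83, 1.02] [-0.0, 0.0, 0.0]
(20, -7, 42) [-0.0, -2.55, 1.37] [-0.0, 0.0, 0.0]
[-0.1342441   0.14570551 -0.041441  ] [-51.73814887  -6.94024789  52.1661342 ]
```

View pics/s8.png

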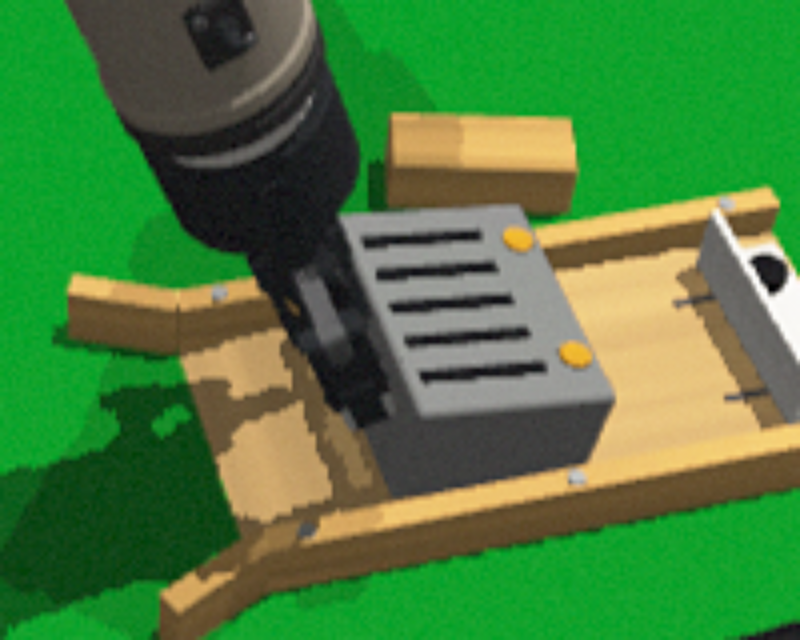

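apply_moves --moves '[[[0, -0.22, 0.09], [0, 0, 0], 0.3], [[0, -0.44, 0.17], [0, 0, 0], 0.3], [[0, -0.62, 0.27], [0, 0, 0], 0.3], [[0, -0.8, 0.37], [0, 0, 0], 0.3], [[0, -0.98, 0.47], [0, 0, 0], 0.3], [[0, -1.15, 0.56], [0, 0, 0], 0.3], [[0, -1.32, 0.68], [0, 0, 0], 0.3], [[0, -1.49, 0.8], [0, 0, 0], 0.3], [[0, -1.66, 0.91], [0, 0, 0], 0.3], [[0, -1.83, 1.02], [0, 0, 0], 0.3], [[0, -2.0, 1.1], [0, 0, 0], 0.3], [[0, -2.2, 1.2], [0, 0, 0], 0.3]]'

```text
t: 12.9
eef_pos: [0.5523, 0.0602, 0.111]
tool_rot: [-0.173, 0.983, 0.053, -0.009]
contact_force: [-0.1, -3.7, 2.1]
gripper_width: 0.653
```

```bash
python3 -c "
from mv import *
plan([(10,-7,42),(20,-7,42),(30,-7,42),(40,-7,42)])
from station import *
import cv2
cv2.imwrite('pics/s9.png',cv2.resize(read_camera('scene')['color'][130:290,320:520,::-1],None,fx=4,fy=4))
cv2.imwrite('pics/t9.png',cv2.resize(read_camera('top')['color'][190:350,130:330,::-1],None,fx=4,fy=4))
o=get_obs();print(fd(o),dock_of(o,.0726))
"
```

```text
now [ 9.4 -7.2 42.8] t 12.9 F dock [-3.68  0.48  2.09] rot err deg [ 0.02 -0.02 -0.03]
(10, -7, 42) [-0.01, -0.01, 0.04] [0.0, -0.0, -0.0]
(20, -7, 42) [-0.01, -0.39, 0.17] [0.0, -0.0, -0.0]
(30, -7, 42) [-0.01, -0.76, 0.31] [0.0, -0.0, -0.0]
(40, -7, 42) [-0.01, -1.14, 0.45] [0.0, -0.0, -0.0]
[-1.19632427 -0.45378095  1.13491334] [10.51865965 -7.04204597 42.73496037]
```

View pics/s9.png

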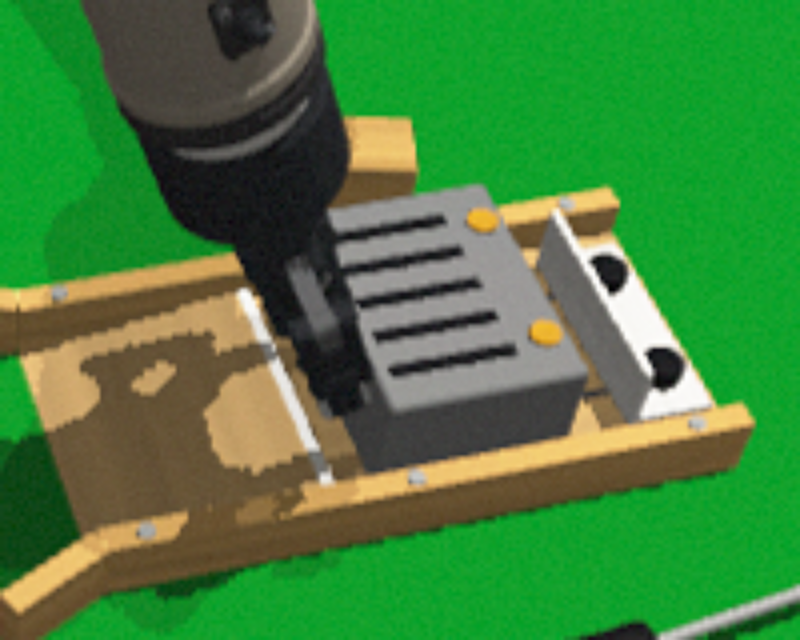

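View pics/t9.png

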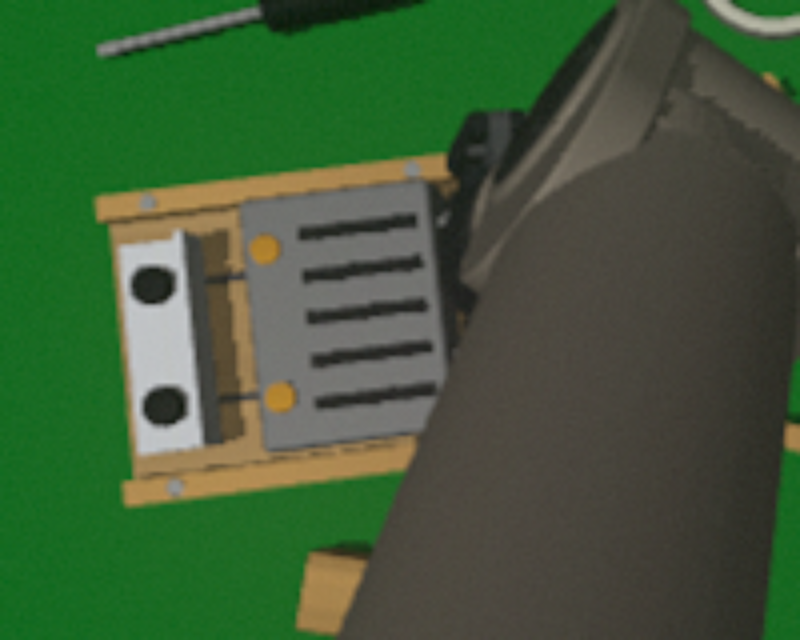

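apply_moves --moves '[[[0, -0.12, 0.06], [0, 0, 0], 0.3], [[0, -0.24, 0.11], [0, 0, 0], 0.3], [[0, -0.36, 0.16], [0, 0, 0], 0.3], [[0, -0.48, 0.2], [0, 0, 0], 0.3], [[0, -0.56, 0.23], [0, 0, 0], 0.3], [[0, -0.62, 0.26], [0, 0, 0], 0.3]]'

```text
t: 13.75
eef_pos: [0.5504, 0.0769, 0.1102]
tool_rot: [-0.173, 0.983, 0.053, -0.009]
contact_force: [-0.3, -3.8, 2.0]
gripper_width: 0.65
```

```bash
cat > st.py <<'E'
from mv import *
from station import *
import cv2,sys
o=get_obs();print("t",o["t"],"F",fd(o).round(2),dock_of(o,.0726).round(2))
i=sys.argv[1]
cv2.imwrite(f'pics/s{i}.png',cv2.resize(read_camera('scene')['color'][150:290,380:520,::-1],None,fx=4,fy=4))
o=get_obs();print("t",o["t"],"F",fd(o).round(2),dock_of(o,.0726).round(2))
cv2.imwrite(f'pics/t{i}.png',cv2.resize(read_camera('top')['color'][210:330,130:250,::-1],None,fx=5,fy=5))
o=get_obs();print("t",o["t"],"F",fd(o).round(2),dock_of(o,.0726).round(2))
E
python3 st.py 10
```

```text
t 13.75 F [-3.78  0.71  1.99] [26.24 -7.1  41.96]
t 13.8 F [-2.9  -0.65  2.52] [26.47 -7.1  41.98]
t 13.85 F [-2.96  0.13  1.08] [26.43 -7.08 41.98]
```

View pics/t10.png

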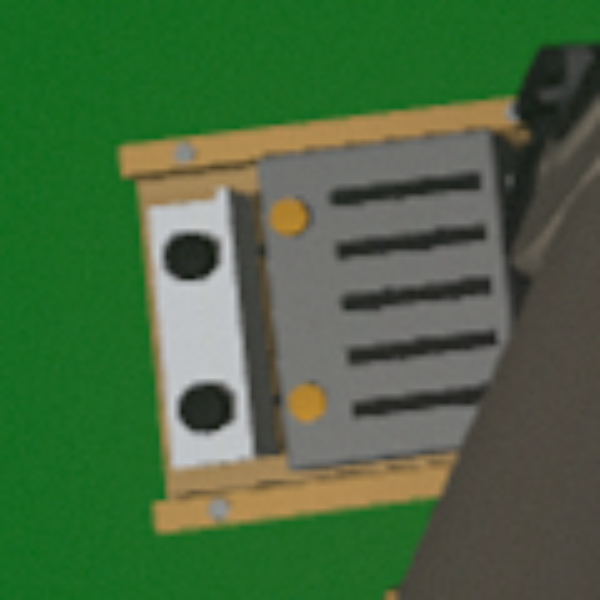

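View pics/s10.png

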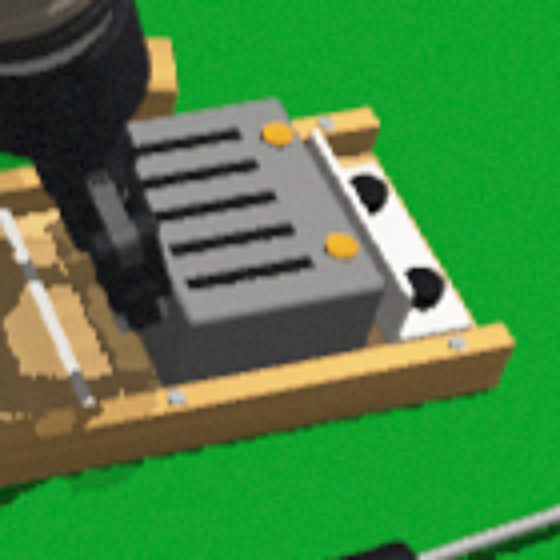

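apply_moves --moves '[[[0, -0.04, 0.014], [0, 0, 0], 0.3], [[0, -0.08, 0.028], [0, 0, 0], 0.3], [[0, -0.12, 0.042], [0, 0, 0], 0.3], [[0, -0.16, 0.056], [0, 0, 0], 0.3], [[0, -0.2, 0.07], [0, 0, 0], 0.3]]'

```text
t: 14.48
eef_pos: [0.5498, 0.0821, 0.1102]
tool_rot: [-0.173, 0.983, 0.053, -0.009]
contact_force: [1.1, -2.5, 1.5]
gripper_width: 0.65
```

```bash
python3 st.py 11
```

```text
t 14.475 F [-2.59 -0.85  1.52] [31.52 -7.06 41.97]
t 14.525 F [-3.04 -0.15  1.64] [31.74 -7.04 42.  ]
t 14.575 F [-1.96 -0.2   1.  ] [31.71 -7.05 41.99]
```

View pics/t11.png

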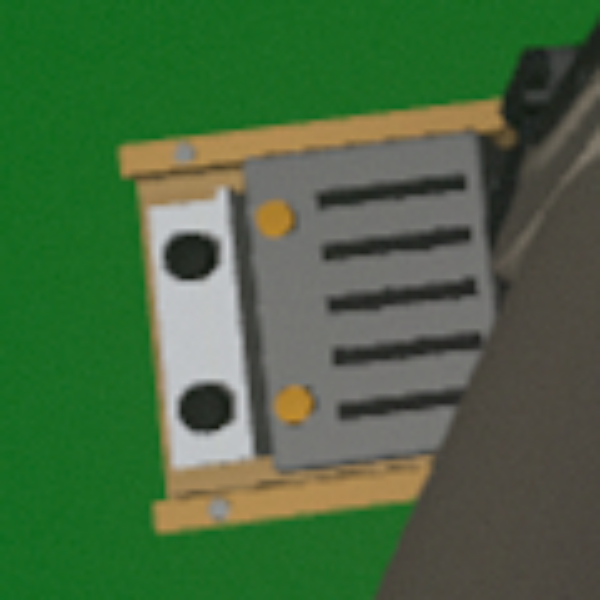

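apply_moves --moves '[[[0, -0.02, 0.007], [0, 0, 0], 0.3], [[0, -0.04, 0.014], [0, 0, 0], 0.3], [[0, -0.06, 0.021], [0, 0, 0], 0.3], [[0, -0.08, 0.028], [0, 0, 0], 0.3]]'

```text
t: 15.08
eef_pos: [0.5496, 0.0842, 0.1102]
tool_rot: [-0.173, 0.983, 0.053, -0.01]
contact_force: [-0.9, -3.1, 1.5]
gripper_width: 0.652
```

```bash
python3 st.py 12
```

```text
t 15.075 F [-2.93  1.26  1.48] [33.59 -7.04 41.99]
t 15.125 F [-3.03 -0.92  0.7 ] [33.7  -7.05 42.02]
t 15.175 F [-2.76 -0.55  0.66] [33.68 -7.04 42.01]
```

apply_moves --moves '[[[0, -0.02, 0.007], [0, 0, 0], 0.3], [[0, -0.04, 0.014], [0, 0, 0], 0.3]]'

```text
t: 15.42
eef_pos: [0.5495, 0.0852, 0.1103]
tool_rot: [-0.173, 0.983, 0.053, -0.009]
contact_force: [0.2, -3.0, 0.7]
gripper_width: 0.647
```

apply_moves --moves '[[[0, -0.02, 0.007], [0, 0, 0], 0.3], [[0, -0.04, 0.014], [0, 0, 0], 0.3]]'

```text
t: 15.68
eef_pos: [0.5493, 0.0863, 0.1103]
tool_rot: [-0.173, 0.983, 0.053, -0.009]
contact_force: [0.3, -2.5, 0.8]
gripper_width: 0.65
```

```bash
python3 st.py 13
```

```text
t 15.675 F [-2.5  -0.06  0.84] [35.75 -7.05 42.04]
t 15.725 F [-1.94 -0.02 -0.23] [35.87 -7.04 42.04]
t 15.775 F [-2.51  0.01  0.36] [35.84 -7.05 42.05]
```

View pics/t13.png

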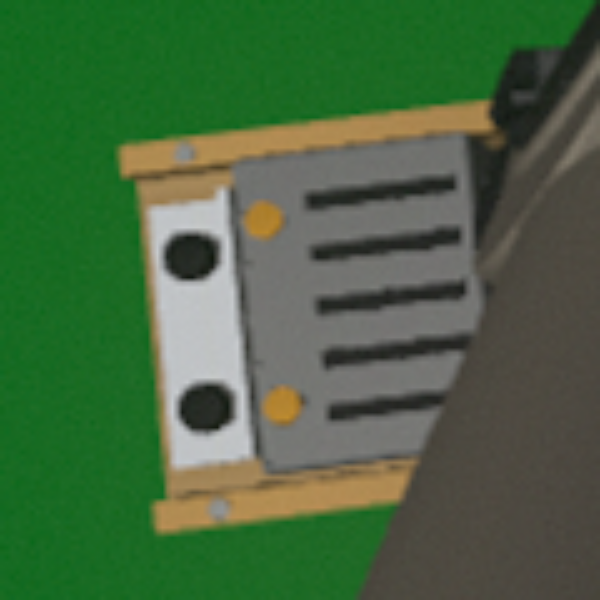

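Run:
```python
from geo import *
d=np.array([0.5435,0.0747]);t=1.6794
c,s=np.cos(t),np.sin(t);Rd=np.array([[c,s],[-s,c]])
z=lambda x,y:np.array([130+(x+.5)/5-.5,210+(y+.5)/5-.5])
for n,p,h in(("pf",(233,163),.067),("pf",(267,470),.067),("st",(228,187),.047),("st",(254,460),.047)): print(n,Rd@(ray("top",*z(*p),h)[:2]-d)*1e3)
```

```text
pf [131.18721023 -56.72940622]
pf [129.83143906  59.25646455]
st [139.54204727 -50.61662747]
st [139.86122122  54.65918786]
```

View pics/s13.png

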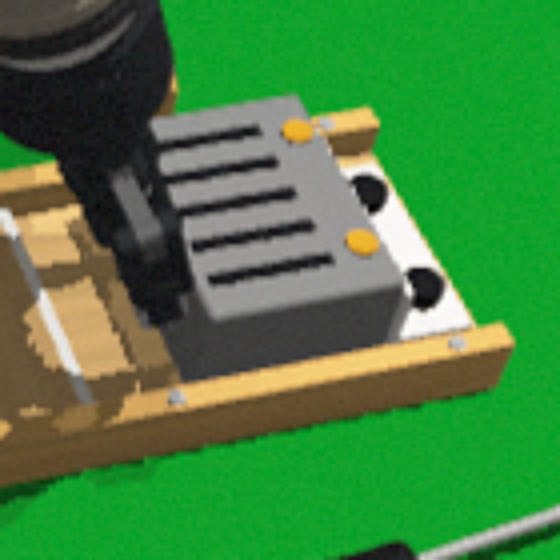

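apply_moves --moves '[[[0, -0.02, 0.007], [0, 0, 0], 0.3], [[0, -0.04, 0.014], [0, 0, 0], 0.3], [[0, -0.06, 0.021], [0, 0, 0], 0.3]]'

```text
t: 16.15
eef_pos: [0.5492, 0.0879, 0.1103]
tool_rot: [-0.173, 0.983, 0.053, -0.009]
contact_force: [0.3, -2.1, -0.0]
gripper_width: 0.653
```

apply_moves --moves '[[[0, -0.02, 0.007], [0, 0, 0], 0.3], [[0, -0.04, 0.014], [0, 0, 0], 0.3]]'

```text
t: 16.4
eef_pos: [0.5491, 0.0889, 0.1103]
tool_rot: [-0.173, 0.983, 0.053, -0.009]
contact_force: [0.2, -2.7, -0.5]
gripper_width: 0.651
```

apply_moves --moves '[[[0, -0.02, 0.007], [0, 0, 0], 0.3], [[0, -0.04, 0.014], [0, 0, 0], 0.3]]'

```text
t: 16.65
eef_pos: [0.5489, 0.09, 0.1103]
tool_rot: [-0.173, 0.983, 0.053, -0.01]
contact_force: [1.1, -1.2, -0.4]
gripper_width: 0.644
```

apply_moves --moves '[[[0, -0.02, 0.007], [0, 0, 0], 0.3], [[0, -0.04, 0.014], [0, 0, 0], 0.3]]'

```text
t: 16.9
eef_pos: [0.5488, 0.091, 0.1103]
tool_rot: [-0.173, 0.983, 0.053, -0.009]
contact_force: [0.4, -2.7, -1.5]
gripper_width: 0.65
```

apply_moves --moves '[[[0, -0.02, 0.007], [0, 0, 0], 0.3], [[0, -0.04, 0.014], [0, 0, 0], 0.3]]'

```text
t: 17.15
eef_pos: [0.5487, 0.0921, 0.1103]
tool_rot: [-0.173, 0.983, 0.053, -0.01]
contact_force: [-0.2, -2.2, -0.5]
gripper_width: 0.651
```

```bash
python3 st.py 14
```

```text
t 17.15 F [-2.12  0.48 -0.51] [41.54 -7.05 42.1 ]
t 17.2 F [-2.18 -0.68 -1.38] [41.64 -7.04 42.13]
t 17.25 F [-1.44  0.24 -1.59] [41.65 -7.06 42.14]
```

View pics/t14.png

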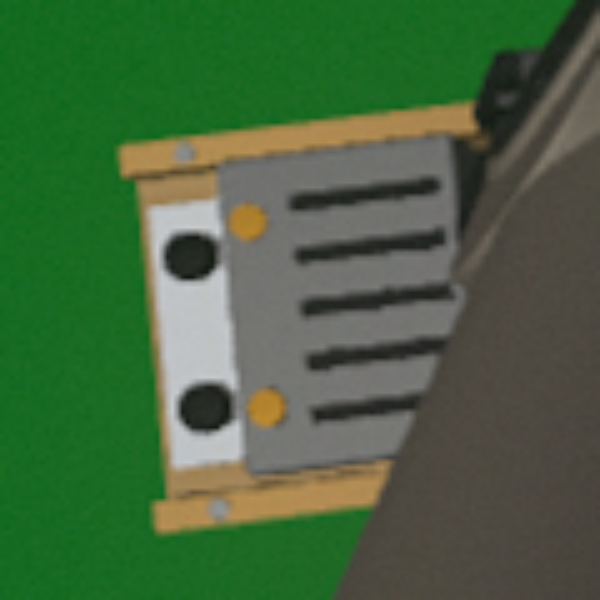

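apply_moves --moves '[[[0, -0.02, 0.007], [0, 0, 0], 0.3], [[0, -0.04, 0.014], [0, 0, 0], 0.3]]'

```text
t: 17.5
eef_pos: [0.5486, 0.0931, 0.1104]
tool_rot: [-0.173, 0.983, 0.053, -0.009]
contact_force: [0.1, -1.6, -1.2]
gripper_width: 0.653
```

apply_moves --moves '[[[0, -0.02, 0.007], [0, 0, 0], 0.3], [[0, -0.04, 0.014], [0, 0, 0], 0.3]]'

```text
t: 17.75
eef_pos: [0.5485, 0.0939, 0.1103]
tool_rot: [-0.173, 0.983, 0.053, -0.009]
contact_force: [-0.0, -3.2, -0.6]
gripper_width: 0.65
```

apply_moves --moves '[[[0, -0.02, 0.007], [0, 0, 0], 0.3]]'

```text
t: 17.88
eef_pos: [0.5485, 0.094, 0.1104]
tool_rot: [-0.173, 0.983, 0.053, -0.009]
contact_force: [-0.4, -5.2, -0.1]
gripper_width: 0.646
```

```bash
python3 st.py 15
```

```text
t 17.875 F [-5.13  0.98 -0.15] [43.42 -7.1  42.1 ]
t 17.925 F [-5.04 -0.3  -0.31] [43.43 -7.07 42.1 ]
t 17.975 F [-5.03  0.03 -1.27] [43.4  -7.11 42.12]
```

View pics/t15.png

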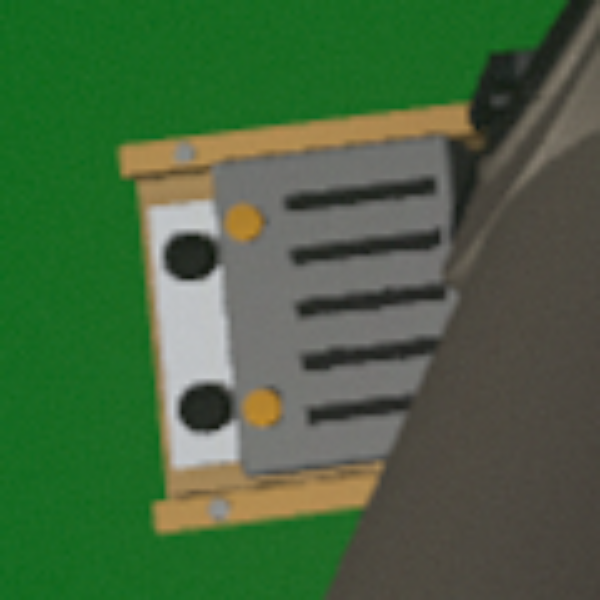

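apply_moves --moves '[[[0, -0.02, 0.007], [0, 0, 0], 0.3]]'

```text
t: 18.1
eef_pos: [0.5485, 0.0941, 0.1104]
tool_rot: [-0.173, 0.984, 0.053, -0.009]
contact_force: [-0.6, -7.3, 0.4]
gripper_width: 0.653
```

apply_moves --moves '[[[0, -0.01, 0.003], [0, 0, 0], 0.3], [[0, -0.01, 0.003], [0, 0, 0], 0.3], [[0, -0.01, 0.003], [0, 0, 0], 0.3]]'

```text
t: 18.48
eef_pos: [0.5485, 0.0941, 0.1104]
tool_rot: [-0.173, 0.984, 0.053, -0.009]
contact_force: [-1.1, -7.1, -0.6]
gripper_width: 0.648
```

```bash
python3 st.py 16
```

```text
t 18.475 F [-6.96  1.91 -0.63] [43.47 -7.13 42.1 ]
t 18.525 F [-7.34  1.1   0.13] [43.46 -7.1  42.08]
t 18.575 F [-7.21  0.49  0.75] [43.48 -7.11 42.09]
```

View pics/t16.png

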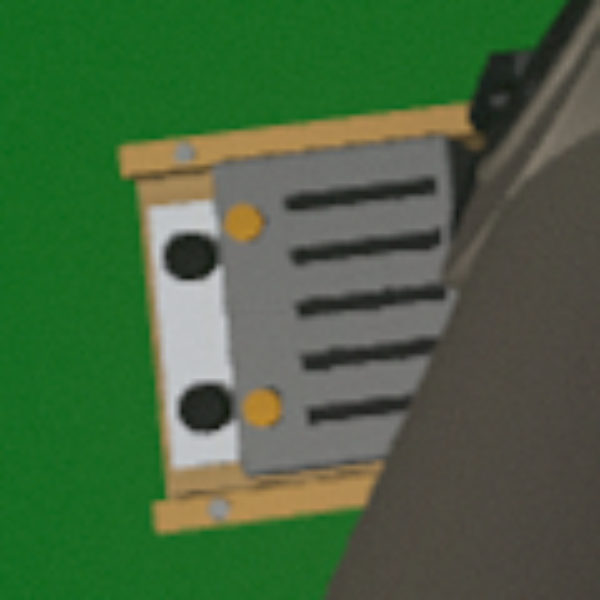

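apply_moves --moves '[[[0, 0.05, -0.018], [0, 0, 0], 0.3], [[0, 0.12, -0.044], [0, 0, 0], 0.3], [[0, 0.3, -0.11], [0, 0, 0], 0.3], [[0, 0.6, -0.22], [0, 0, 0], 0.3], [[0, 1.0, -0.36], [0, 0, 0], 0.3], [[0, 1.5, -0.55], [0, 0, 0], 0.3], [[0, 2.2, -1.2], [0, 0, 0], 0.3], [[0, 2.6, -2.4], [0, 0, 0], 0.3], [[0, 3.2, -4.2], [0, 0, 0], 0.3], [[0, 4.6, -5.8], [0, 0, 0], 0.3], [[0, 6.6, -6.8], [0, 0, 0], 0.3], [[0, 8.0, -7.2], [0, 0, 0], 0.3], [[0, 8.0, -7.2], [0, 0, 0], 0.3]]'

```text
t: 20.2
eef_pos: [0.5747, -0.1582, 0.2119]
tool_rot: [-0.172, 0.984, 0.05, -0.009]
contact_force: [-0.1, 0.5, -0.1]
gripper_width: 0.65
```

```bash
python3 -c "
from station import *
import cv2
print(get_obs()['t'],get_obs()['contact_force'])
cv2.imwrite('pics/sF.png',cv2.resize(read_camera('scene')['color'][150:290,340:520,::-1],None,fx=4,fy=4))
cv2.imwrite('pics/tF.png',cv2.resize(read_camera('top')['color'][210:330,130:290,::-1],None,fx=5,fy=5))"
```

```text
20.2 [-0.06079629  0.54887251 -0.0945961 ]
```

View pics/sF.png

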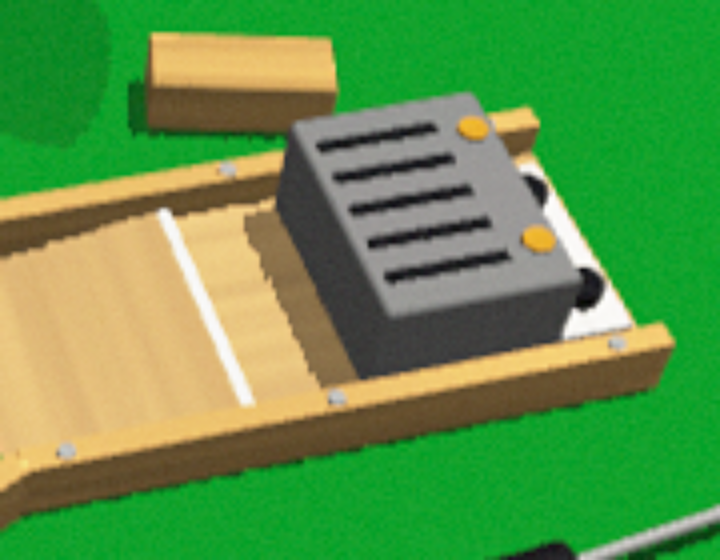

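View pics/tF.png

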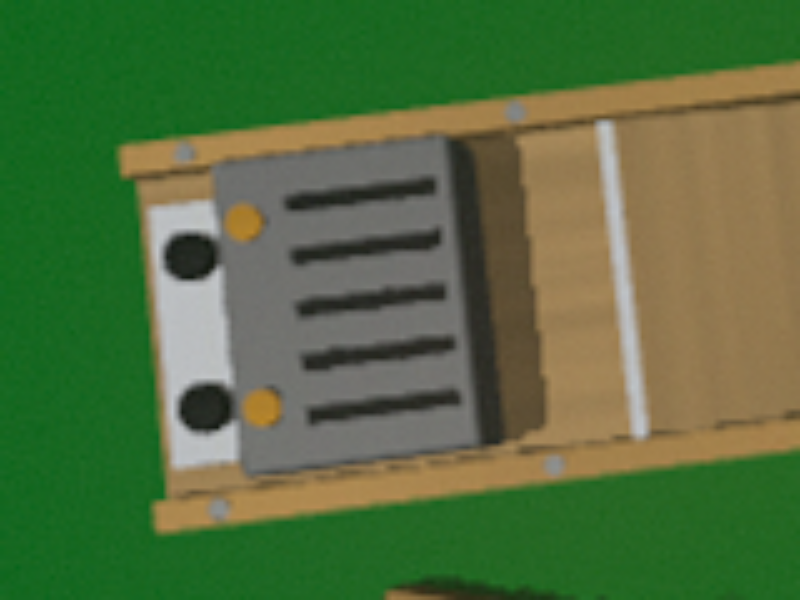

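```bash
python3 -c "
from station import *
print(hand_in())"
```

```text
the job is handed in; nothing more can be done
None
```

The battery case is on the deck against the stop plate, and I handed the job in at about 20 s on the robot's clock. I pushed it with the spread fingertips, tool tilted 20°: first square on the bench, then through the funnel and up the ramp. The fingers rose with its tail as it tipped over the lip.

**At the stop:** I felt for the plate in 0.5 mm steps. The force on the tool rose from about 2.5 N while sliding to about 7 N, and the case stopped advancing. That puts roughly 4–5 N on the plate. I then backed the arm straight off and clear.

**Last pictures:** The case lies flat behind the lip, parallel to the cheeks, and its front is where it was under load. The plate's nuts have not moved between pictures, and the arm is clear with the force reading at noise level. The offcut and screwdriver look untouched. I did not check the tape in the last pictures, but nothing came near it.

**Disagreements:**
- The two cameras differed by about 5 mm on the case's sideways position in the funnel; I split the difference and let the funnel centre it.
- Reckoning from the fingertips put the case front about 5 mm further along than the top camera did. I therefore relied on the felt contact for the final position.

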